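Load the transponder probe and slide the carrier board out to the reader's pointer

TASK

Push the yellow probe rod all the way down into the green vial on the aluminium carrier board while the board still lies well back on the blue pod. Then slide the board straight out along the pod's flat top, without lifting it off or letting it tip, until its red-lined front edge is level with the red pointer of the reader. The board is nose-heavy and would tip there, so finish while still holding it: flat on the pod, clear of the reader, rod in the vial; leave the coin cell box, key ring and opener wedge alone.

Things in the scene. Friction and masses are not known exactly. Their poses are not given: they have to be found in the camera images.
- pod: Dark blue plastic programming pod, fixed, a box 120 (x) x 240 (y) x 60 mm high with a flat bare top on which the board lies. Origin: centre of its underside on the counter. Its own +y is the outward direction in which the board slides; the edge the board passes over is at y = +120 mm.
- grip (a point): Centre of the orange upright grip tab at the board's tail: 40 (board x) x 14 (board y) x 45 mm high, standing on the board's top face; this centre is 30.5 mm above the board's underside. Its middle is 210 mm behind the nose edge, 30 mm ahead of the tail edge. Axes are the board's: y to the nose, z up. Tab, vial and board are one rigid piece.
- board: Loose aluminium board, 80 (x) x 240 (y) x 8 mm, about 0.5 kg, nose-heavy: it tips off the pod by itself if let go at the pointer. Origin: centre of its underside; +y to the nose. On it: steel bar 70 x 22 x 12 mm at the nose, green vial 40 mm behind the nose edge, orange tab near the tail. Starts flat on the pod, nose 0 to 25 mm past the edge, up to 5 mm off centre, turned up to 0.05 rad.
- nose (a point): Middle of the board's front (nose) edge, half-way up its 8 mm thickness; a red line is painted along this edge. Board axes.
- vial_mouth (a point): Centre of the mouth of the green vial on the board: round tube standing 45 mm above the board's top face, 21 mm outside and 13 mm inside diameter, flared to 19 mm inside at the mouth. Inner floor 40 mm below the mouth. Board axes.
- vial_floor (a point): Centre of the vial's inner floor, 40 mm straight below its mouth, 5 mm above the board's top face. Board axes.
- mark (a point): Tip of the reader's red pointer: a bar 6 mm thick along the slide, 8 mm high, 36 mm long, at the height of the board's top (68 mm above the counter), on a steel post at the +x side of the board's path, 62 mm from the pod's centre line. Axes as the pod's. The nose edge must come level with it along the pod's y, 130 to 170 mm past the pod's edge.
- reader: Grey plastic reader fixed to the counter beyond the pod's outer edge: a flat pad 110 (x) x 100 (y) x 18 mm high with a copper coil ring on top, over which the board's nose hangs freely, and the pointer post at its +x side. Origin on the counter, on the pod's centre line, level with the pointer along y. Axes as the pod's.
- rod_center (a point): Centre, half-way up, of the loose yellow probe rod, 10 mm diameter, 100 mm long, 25 g, bottom edge chamfered. It starts upright in the holder with its lower 32 mm in the hole and its top 108 mm above the counter. z along the rod, upward.
- rod_foot (a point): Centre of the rod's bottom end.
- holder: Fixed grey block 50 x 50 x 40 mm high, with one hole 11.5 mm wide and 32 mm deep in its top centre, where the rod starts. Origin: centre of its underside.
- coin_box: Loose steel coin cell box 60 x 45 x 25 mm, a bystander. Origin: centre of its underside.
- key_ring: Loose bronze key ring, 44 mm across, 5 mm thick, lying flat, a bystander. Origin: centre of its underside.
- wedge: Loose white plastic fob opener wedge, about 75 x 22 x 9 mm, lying flat, a bystander. Origin: underside, near its middle.

How it is judged:
By the outcome, as a careful person would: the job done as asked, in the order asked, and still so for the second after the job is handed in, while the arm keeps its last pose, push and grip.
It also fails if it takes over 58 s, if anything falls off the work surface, if the arm or the gripper's body presses on something with over 40 N, if the wrist force passes 120 N, or if a joint passes its speed limit or range.

ROBOT

A 6-joint arm with a two-finger parallel gripper is mounted at the origin on the work surface. World frame = base frame: x ahead of the robot, y to its left, z up, the work surface at z = 0. Lengths are in m, angles in rad, forces in N, time in s.
With the tool pointing down it reaches from about 0.35 to 0.975 m from the base axis. Payload 4.9 kg.
Tool frame: the origin (TCP) lies midway between the tips of the shut fingers; the grasp point (between the pads) lies 19 mm behind it (manip.grip_point_offset is the distance from the TCP to the grasp point, in m); z points along the fingers, y is the direction in which the jaws open and shut (so a half turn about z gives the same grasp; the last joint's range is limited). The gripper opens to 85 mm and grips with 20 to 120 N. Pads are 22 mm wide; open, the fingers measure 114 mm over their backs; the gripper's body (76 mm by 85 mm) begins 54 mm behind the grasp point. The pads swing forward as they close: fully open they stand 13 mm farther back than shut.
Start: joints at [0.992, 0.053, 1.613, -0, 1.476, -0.119], TCP at [0.277, 0.56, 0.231] pointing down, gripper open.
Joint ranges: [-3.01, 3.01], [-1.01, 2.22], [0.06, 2.58], [-1.02, 4.17], [0.09, 2.62], [-3.14, 3.14]. Speed limits (rad/s): [2.57, 2.57, 3.14, 3.14, 3.14, 3.14].

INTERFACE

Orientations are given as a unit quaternion [w, x, y, z].
In Python, from plant import manip gives the robot as it stands. The module is installed in compiled form; this text tells all that it offers.
- The arm moves only by the tool send_rows, never from a script. Its argument "steps" is a list of rows, each a list of 6 numbers: the shift along the tool's x, y, z in m, then the turn, a rotation vector about the tool's x, y, z in degrees. In form: [[dx, dy, dz, wx, wy, wz], ...]. A call has 1 to 8 rows; each row shifts and turns the commanded pose from where the row before left it, along the tool's axes as they then stand; what a row does not reach is not made up. A row lasts 1/8 s, in which the tool goes at most 62.5 mm and 10.7 degrees, less where a joint would pass 70% of its speed; a pose out of reach is approached as far as the arm can. A call is refused whole if a number of a shift passes 0.0625 or a number of a turn 10.7, either way. A call with a gripper value outside its range is refused whole. "grip" is the opening, from 0 (shut) to 1 (fully open), set as the call begins (left out, the last holds). The fingers move at their own pace and stop on an object; the grip force is fixed at half the most. Time passes only in rows, so rows that do not move let the fingers close. It gives the time, the measured TCP pose, the force and the opening at its end, in the units of the state.
- manip.state(): the state, without advancing time (a new reading comes with each control period).
- manip.grab_frame(name): name is "side" or "top"; returns the picture (480x640x3 uint8, blue, green, red); there is no depth.
- manip.get_calibration(name): a dict with "K" (3x3 intrinsics, pixels), "distortion" ([k1, k2, p1, p2, k3] as OpenCV has them; the pictures are not rectified), "R" (3x3) and "t" (3): a world point X has camera coordinates R X + t. Camera axes: x right, y down, z forward; pixel columns grow to the right and rows downward; lengths in m; the calibration is good to about 2 mm. A picture is of the moment at which its call begins. get_calibration takes no time and is no camera call.
- manip.job_done(): hands the job in, once; it reports no verdict.
The state is a dict: "time": time; "joint_pos": joint angles; "joint_vel": joint speeds; "joint_efforts": joint torques, N m; "tool_pos": TCP position; "tool_rot": TCP orientation; "contact_force": force on the tool from outside, world axes, zero at the start; "ft_torque": the same for the moment, N m; "gripper_width": opening from 0.0 (shut) to 1.0 (fully open).
Only numpy, scipy, OpenCV 4.12 (cv2) and the standard library are available. Lean on these libraries where they do the work, as an engineer would, in place of code of your own. Each camera call takes 0.05 s, during which the arm holds its last target.

## Working session

There is one attempt and no reset: what is moved stays moved. The work goes in short steps, Python scripts to look and compute and a tool call to move; the robot and the scene stay as the last step left them, time stands still between calls to the robot, and variables do not carry over. Pictures are saved under pics/ and viewed, and the job is handed in when it is done.

Besides the shell and the picture viewer there is one more tool, called by a JSON object that holds its "api" and its "payload", one argument or row to a line. send_rows: Moves the arm, as the interface text tells. Its arguments: {"type":"object","properties":{"steps":{"type":"array"},"grip":{"type":"number"}},"required":["steps"]}

```bash
mkdir -p pics; python3 - <<'E'
from plant import manip
import cv2
for n in("side","top"):
    cv2.imwrite(f"pics/{n}0.png",manip.grab_frame(n)); c=manip.get_calibration(n); print(n,c)
print(manip.state(), manip.grip_point_offset)
E
```

```text
side {'K': array([[469.74152509,   0.        , 322.00326288],
       [  0.        , 469.74152509, 244.33055658],
       [  0.        ,   0.        ,   1.        ]]), 'distortion': array([-0.09367508,  0.        ,  0.        ,  0.        ,  0.        ]), 'R': array([[ 0.8330118 , -0.55325144,  0.00204442],
       [-0.27961131, -0.42418405, -0.8613277 ],
       [ 0.477398  ,  0.7169245 , -0.50804568]]), 't': array([-0.46033649,  0.24170762,  0.86841324])}
top {'K': array([[501.66171825,   0.        , 331.78980297],
       [  0.        , 501.66171825, 240.40906504],
       [  0.        ,   0.        ,   1.        ]]), 'distortion': array([-0.09681031,  0.        ,  0.        ,  0.        ,  0.        ]), 'R': array([[-0.02685828, -0.99958899, -0.0100243 ],
       [-0.9959093 ,  0.02762219, -0.08603305],
       [ 0.08627458,  0.00767259, -0.99624185]]), 't': array([0.05540286, 0.56644825, 1.03279234])}
{'time': 0.1, 'joint_pos': array([ 9.92026920e-01,  5.33003974e-02,  1.61417222e+00,  2.17822296e-05,
        1.47595893e+00, -1.19000944e-01]), 'joint_vel': array([ 0.00080336, -0.00227726, -0.00305704, -0.00074217, -0.00149393,
       -0.00072542]), 'joint_efforts': array([ 3.11150379e-04, -3.94908321e+01, -3.71361136e+01, -1.08524875e-04,
        3.98825010e-03,  1.42898583e-05]), 'tool_pos': array([0.27702515, 0.55962918, 0.23017074]), 'tool_rot': array([-3.24501245e-04,  2.27865720e-01,  9.73692132e-01, -8.60347941e-04]), 'contact_force': array([-0.31435795, -0.55042007,  0.16714071]), 'ft_torque': array([ 0.00045659, -0.02724131,  0.01775372]), 'gripper_width': 0.9967101165932605} 0.0187
```

View pics/side0.png

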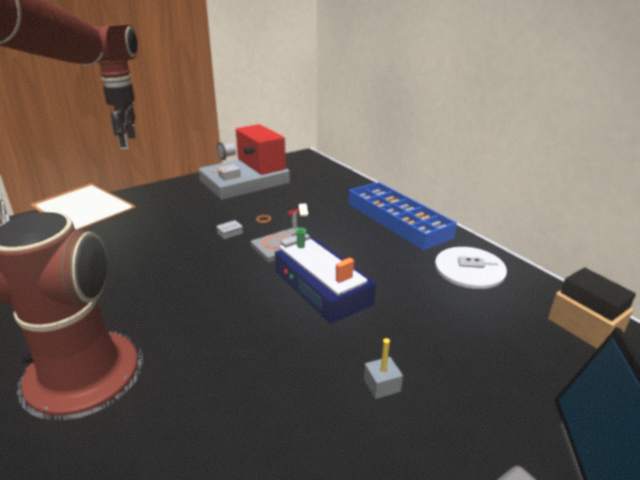

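View pics/top0.png

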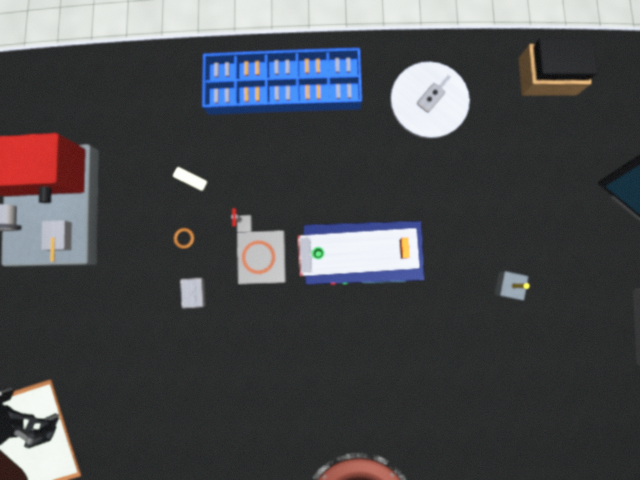

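The side view shows the holder with the yellow rod at (385,345). The board lies on the pod, with the vial at (300,238) and the tab at (345,270). In the top view the rod is at (527,286), the vial at (318,253), the tab at (405,248) and the pointer at (235,217). I'll measure next.

```bash
cat > h.py <<'E'
import cv2,numpy as np
from plant import manip
def ray(n,uv):
    c=manip.get_calibration(n)
    p=cv2.undistortPoints(np.array([[uv]],float),c["K"],c["distortion"])[0,0]
    R,t=c["R"],c["t"]; return -R.T@t, R.T@np.array([p[0],p[1],1])
def onz(n,uv,z):
    o,d=ray(n,uv); return o+d*(z-o[2])/d[2]
def tri(a,b):
    o1,d1=ray("top",a);o2,d2=ray("side",b)
    A=np.stack([d1,-d2],1);s=np.linalg.lstsq(A,o2-o1,rcond=None)[0]
    p,q=o1+s[0]*d1,o2+s[1]*d2
    return (p+q)/2,np.linalg.norm(p-q)
def proj(n,X):
    c=manip.get_calibration(n);return cv2.projectPoints(np.array([X],float).reshape(-1,3),cv2.Rodrigues(c["R"])[0],c["t"],c["K"],c["distortion"])[0][:,0]
def crop(src,x,y,w,h,s,out):
    im=cv2.imread(src) if isinstance(src,str) else src
    cv2.imwrite(out,cv2.resize(im[y:y+h,x:x+w],None,fx=s,fy=s,interpolation=cv2.INTER_CUBIC))
E
python3 - <<'E'
from h import *
crop("pics/top0.png",220,195,220,110,3.6,"pics/t1.png")
crop("pics/side0.png",230,190,160,140,4,"pics/s1.png")
crop("pics/top0.png",485,255,60,60,8,"pics/t2.png")
crop("pics/side0.png",350,325,70,80,7,"pics/s2.png")
E
```

```text
(no output)
```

View pics/t1.png

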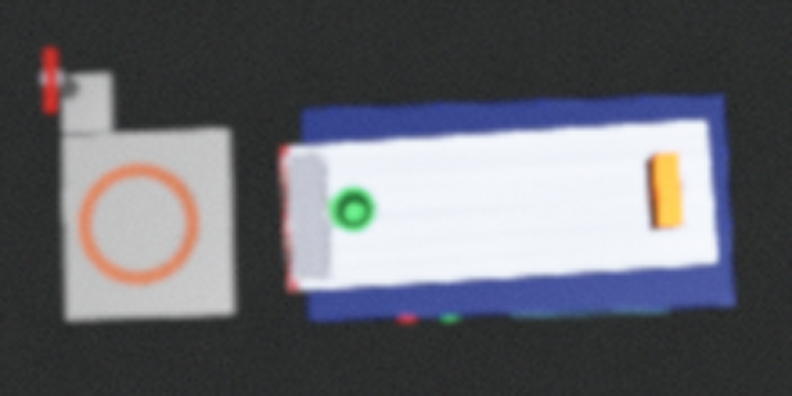

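View pics/s1.png

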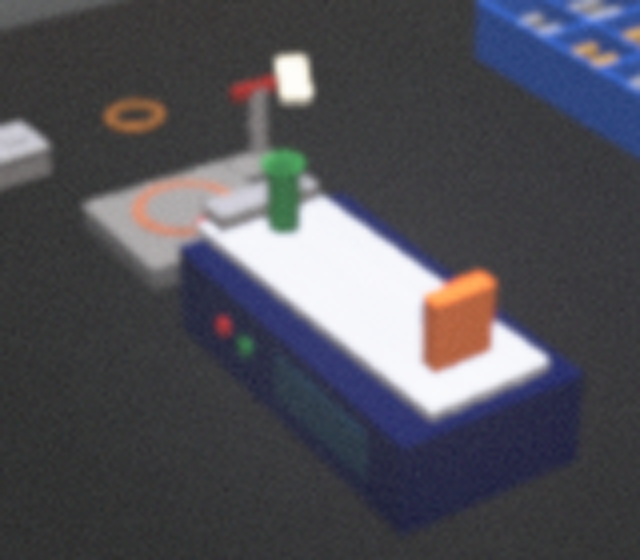

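View pics/t2.png

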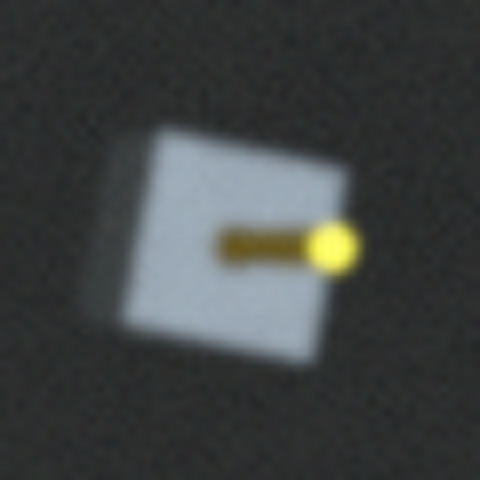

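View pics/s2.png

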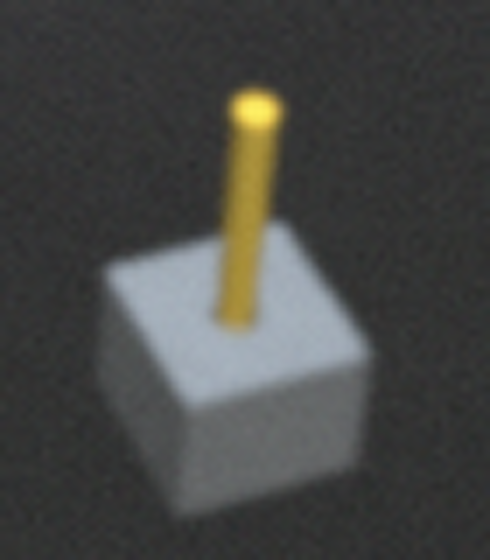

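```bash
python3 - <<'E'
from h import *
np.set_printoptions(precision=4,suppress=True)
print("cams",ray("top",(320,240))[0],ray("side",(320,240))[0])
def f(n,x,y,s,P): return (x+(P[0]+.5)/s-.5, y+(P[1]+.5)/s-.5)
T=lambda a,b:f(0,220,195,3.6,(a,b)); S=lambda a,b:f(0,230,190,4,(a,b))
T2=lambda a,b:f(0,485,255,8,(a,b)); S2=lambda a,b:f(0,350,325,7,(a,b))
print("rodtop",tri(T2(333,248),S2(256,110)), onz("top",T2(333,248),.108),onz("side",S2(256,110),.108))
print("rod@holder",onz("top",T2(228,246),.04),onz("side",S2(236,320),.04))
H=[onz("top",T2(*p),.04) for p in((158,128),(350,166),(314,364),(124,326))]
print("holder",np.array(H),np.mean(H,0))
print("vial mouth",tri(T(353,209),S(284,162)),onz("top",T(353,209),.113),onz("side",S(284,162),.113))
# tab top: mask in top
im=cv2.imread("pics/top0.png");hsv=cv2.cvtColor(im,cv2.COLOR_BGR2HSV)
m=cv2.inRange(hsv,(8,120,150),(28,255,255));m[:, :390]=0;m[:,420:]=0;m[:230]=0;m[265:]=0
c=max(cv2.findContours(m,0,2)[0],key=cv2.contourArea);r=cv2.minAreaRect(c);print("tabrect",r,onz("top",r[0],.113))
print("tab by side corners",np.mean([onz("side",S(*p),.113) for p in((424,298),(488,270),(497,278),(432,308))],0))
B=[("nose+x",(282,147)),("nose-x",(293,292)),("tail+x",(708,121)),("tail-x",(718,262))]
for k,p in B: print(k,onz("top",T(*p),.068))
for k,p in [("pod f+x",(302,108)),("pod b+x",(724,96)),("pod b-x",(736,305)),("pod f-x",(310,320))]: print(k,onz("top",T(*p),.06))
for k,p in [("pod b-x",(405,440)),("pod b+x",(583,372)),("pod f-x",(182,247))]: print("side",k,onz("side",S(*p),.06))
for k,p in [("tail-x",(433,413)),("tail+x",(551,358)),("nose-x",(198,228))]: print("side",k,onz("side",S(*p),.068))
print("ptr top ends",onz("top",T(50,48),.072),onz("top",T(50,113),.072))
print("ptr side ends",onz("side",S(233,90),.068),tri(T(50,113),S(233,92)))
print("pad",[onz("top",T(*p),.018) for p in((62,133),(230,128),(236,314),(66,321))])
E
```

```text
cams [0.4765 0.0318 1.0782] [ 0.0365 -0.7747  0.6503]
rodtop (array([ 0.4608, -0.3365,  0.1079]), np.float64(0.0022220505514998976)) [ 0.4617 -0.3372  0.108 ] [ 0.4597 -0.3361  0.108 ]
rod@holder [ 0.4621 -0.335   0.04  ] [ 0.4578 -0.3385  0.04  ]
holder [[ 0.4934 -0.318   0.04  ]
 [ 0.4819 -0.3687  0.04  ]
 [ 0.4308 -0.3564  0.04  ]
 [ 0.4424 -0.3064  0.04  ]] [ 0.4621 -0.3374  0.04  ]
vial mouth (array([0.5367, 0.0673, 0.1125]), np.float64(0.0010119569135762574)) [0.5371 0.067  0.113 ] [0.5357 0.0667 0.113 ]
tabrect ((404.5, 247.5), (19.0, 7.0), 90.0) [ 0.5425 -0.1007  0.113 ]
tab by side corners [ 0.5416 -0.1035  0.113 ]
nose+x [0.5759 0.1078 0.068 ]
nose-x [0.4944 0.1034 0.068 ]
tail+x [ 0.584  -0.1324  0.068 ]
tail-x [ 0.5045 -0.1348  0.068 ]
pod f+x [0.5986 0.0966 0.06  ]
pod b+x [ 0.5989 -0.1434  0.06  ]
pod b-x [ 0.4802 -0.1453  0.06  ]
pod f-x [0.4785 0.0947 0.06  ]
side pod b-x [ 0.4822 -0.139   0.06  ]
side pod b+x [ 0.5974 -0.1424  0.06  ]
side pod f-x [0.4782 0.0927 0.06  ]
side tail-x [ 0.5013 -0.1366  0.068 ]
side tail+x [ 0.5836 -0.1311  0.068 ]
side nose-x [0.4909 0.095  0.068 ]
ptr top ends [0.6355 0.2379 0.072 ] [0.5985 0.2382 0.072 ]
ptr side ends [0.6018 0.2448 0.068 ] (array([0.5986, 0.2387, 0.0699]), np.float64(0.00033518135516761113))
pad [array([0.5929, 0.2422, 0.018 ]), array([0.593 , 0.1421, 0.018 ]), array([0.4832, 0.1407, 0.018 ]), array([0.4816, 0.2411, 0.018 ])]
```

Every measurement has two-view agreement to 1–2 mm. The pod's yaw is about 0.009 and the board's about 0.037. I'll turn the jaws to the board's y direction and head for the rod.

{"api": "send_rows", "payload": {
  "steps": [
    [0, 0, 0, 0, 0, -9.5],
    [0, 0, 0, 0, 0, -9.5],
    [0, 0, 0, 0, 0, -9.5],
    [-0.02, -0.055, 0, 0, 0, 0],
    [-0.02, -0.055, 0, 0, 0, 0],
    [-0.02, -0.055, 0, 0, 0, 0],
    [-0.02, -0.055, 0, 0, 0, 0],
    [-0.02, -0.055, 0, 0, 0, 0]
  ],
  "grip": 0.5
}}

```text
time: 1.1
tool_pos: [0.3878, 0.2872, 0.2309]
tool_rot: [-0.0, -0.019, 1.0, -0.0]
contact_force: [0.6, 0.1, -0.1]
gripper_width: 0.5
```

{"api": "send_rows", "payload": {
  "steps": [
    [-0.02, -0.055, 0, 0, 0, 0],
    [-0.02, -0.055, 0, 0, 0, 0],
    [-0.02, -0.055, 0, 0, 0, 0],
    [-0.02, -0.055, 0, 0, 0, 0],
    [0, -0.055, 0, 0, 0, 0],
    [0, -0.055, 0, 0, 0, 0],
    [0, -0.055, 0, 0, 0, 0],
    [0, 0, 0, 0, 0, 0]
  ]
}}

```text
time: 2.1
tool_pos: [0.4816, -0.0956, 0.2308]
tool_rot: [-0.001, -0.016, 1.0, -0.0]
contact_force: [-0.4, 1.6, 0.4]
gripper_width: 0.505
```

```bash
cat >> h.py <<'E'
from scipy.spatial.transform import Rotation as Ro
def rot(): 
    q=manip.state()["tool_rot"];return Ro.from_quat([q[1],q[2],q[3],q[0]]).as_matrix()
def go(X):
    s=manip.state();R=rot();print("t",s["time"],"p",s["tool_pos"].round(4),"F",s["contact_force"].round(1),"w",round(s["gripper_width"],3))
    print("x",R[:,0].round(4),"y",R[:,1].round(4),"z",R[:,2].round(4),"j",s["joint_pos"].round(2))
    print("tool delta",(R.T@(np.array(X)-s["tool_pos"])).round(4))
E
python3 -c "
from h import *
go([.461,-.337,.0693])"
```

```text
t 2.1 p [ 0.4816 -0.0956  0.2308] F [-0.4  1.6  0.4] w 0.505
x [-0.9995 -0.032   0.0011] y [-3.200e-02  9.995e-01 -1.000e-04] z [-1.1e-03 -1.0e-04 -1.0e+00] j [-0.35 -0.28  1.92 -0.    1.5  -1.95]
tool delta [ 0.0281 -0.2406  0.1615]
```

{"api": "send_rows", "payload": {
  "steps": [
    [0.006, -0.05, 0, 0, 0, 0],
    [0.006, -0.05, 0, 0, 0, 0],
    [0.006, -0.05, 0, 0, 0, 0],
    [0.006, -0.05, 0, 0, 0, 0],
    [0.004, -0.04, 0, 0, 0, 0],
    [0, 0, 0.03, 0, 0, 0],
    [0, 0, 0.03, 0, 0, 0],
    [0, 0, 0, 0, 0, 0]
  ]
}}

```text
time: 3.1
tool_pos: [0.4619, -0.331, 0.1678]
tool_rot: [-0.002, -0.019, 1.0, 0.003]
contact_force: [0.3, 1.1, -0.6]
gripper_width: 0.5
```

```bash
python3 -c "
from h import *
go([.461,-.337,.0693])
im=manip.grab_frame('top');crop(im,440,220,140,110,5,'pics/t3.png')
im=manip.grab_frame('side');crop(im,320,270,110,130,4.5,'pics/s3.png')"
```

```text
t 3.1 p [ 0.4619 -0.331   0.1678] F [ 0.3  1.1 -0.6] w 0.5
x [-0.9992 -0.0387  0.0047] y [-0.0387  0.9992  0.0053] z [-0.0049  0.0051 -1.    ] j [-0.75 -0.03  1.8   0.    1.37 -2.36]
tool delta [ 0.0007 -0.0064  0.0984]
```

View pics/s3.png

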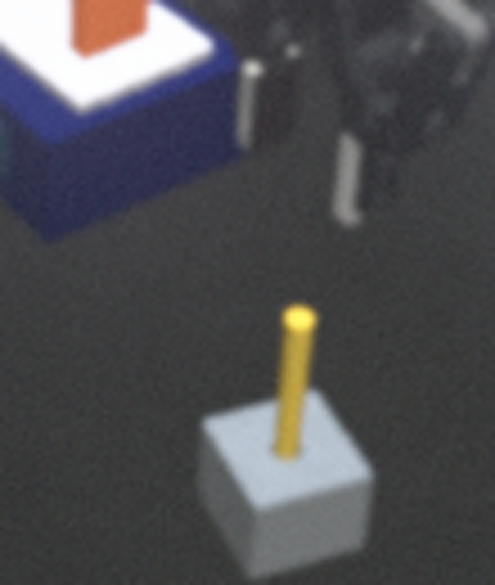

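The fingers are above the rod at crop pixel (300,318) and straddle it evenly. Lowering now.

{"api": "send_rows", "payload": {
  "steps": [
    [0, -0.004, 0.02, 0, 0, 0],
    [0, -0.002, 0.02, 0, 0, 0],
    [0, 0, 0.02, 0, 0, 0],
    [0, 0, 0.02, 0, 0, 0],
    [0, 0, 0.013, 0, 0, 0],
    [0, 0, 0, 0, 0, 0],
    [0, 0, 0, 0, 0, 0]
  ]
}}

```text
time: 4.08
tool_pos: [0.4637, -0.34, 0.079]
tool_rot: [0.0, -0.019, 1.0, -0.0]
contact_force: [-0.2, -0.4, 0.3]
gripper_width: 0.5
```

```bash
python3 -c "
from h import *
go([.461,-.337,.0693])"
```

```text
t 4.075 p [ 0.4637 -0.34    0.079 ] F [-0.2 -0.4  0.3] w 0.5
x [-9.993e-01 -3.760e-02 -8.000e-04] y [-3.760e-02  9.993e-01 -9.000e-04] z [ 9.e-04 -9.e-04 -1.e+00] j [-0.76  0.08  1.85 -0.    1.21 -2.37]
tool delta [0.0026 0.0031 0.0097]
```

{"api": "send_rows", "payload": {
  "steps": [
    [0.003, 0.003, 0.008, 0, 0, 0],
    [0, 0, 0, 0, 0, 0],
    [0, 0, 0, 0, 0, 0]
  ]
}}

```text
time: 4.45
tool_pos: [0.4602, -0.3367, 0.0704]
tool_rot: [0.0, -0.019, 1.0, -0.0]
contact_force: [-0.9, -1.2, 0.1]
gripper_width: 0.499
```

{"api": "send_rows", "payload": {
  "steps": [
    [0, 0, 0, 0, 0, 0],
    [0, 0, 0, 0, 0, 0],
    [0, 0, 0, 0, 0, 0],
    [0, 0, 0, 0, 0, 0],
    [0, 0, 0, 0, 0, 0],
    [0, 0, 0, 0, 0, 0]
  ],
  "grip": 0
}}

```text
time: 5.2
tool_pos: [0.4604, -0.3368, 0.0706]
tool_rot: [0.0, -0.019, 1.0, -0.0]
contact_force: [0.2, -0.2, 2.8]
gripper_width: 0.098
```

```bash
python3 -c "
from h import *
go([.461,-.337,.0693])
im=manip.grab_frame('side');crop(im,320,270,110,130,4.5,'pics/s4.png')"
```

```text
t 5.2 p [ 0.4604 -0.3368  0.0706] F [ 0.2 -0.2  2.8] w 0.098
x [-9.993e-01 -3.760e-02 -4.000e-04] y [-3.760e-02  9.993e-01 -4.000e-04] z [ 4.e-04 -3.e-04 -1.e+00] j [-0.76  0.08  1.87  0.    1.19 -2.37]
tool delta [-0.0006 -0.0002  0.0013]
```

View pics/s4.png

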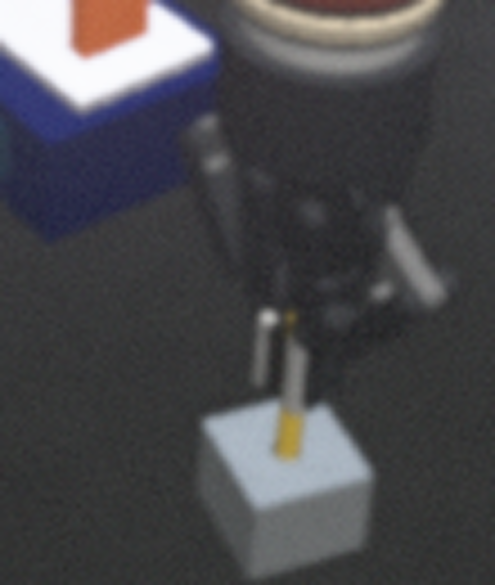

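The rod is gripped, with its tip visible between the pads. Lifting straight up.

{"api": "send_rows", "payload": {
  "steps": [
    [0, 0, -0.015, 0, 0, 0],
    [0, 0, -0.02, 0, 0, 0],
    [0, 0, -0.025, 0, 0, 0],
    [0, 0, -0.035, 0, 0, 0],
    [0, 0, -0.035, 0, 0, 0],
    [0, 0, -0.015, 0, 0, 0],
    [0, 0, 0, 0, 0, 0]
  ]
}}

```text
time: 6.12
tool_pos: [0.4607, -0.3372, 0.2171]
tool_rot: [0.001, -0.019, 1.0, -0.001]
contact_force: [0.1, 0.4, -0.8]
gripper_width: 0.101
```

```bash
python3 -c "
from h import *
go([.5367,.067,.21])"
```

```text
t 6.125 p [ 0.4607 -0.3372  0.2171] F [ 0.1  0.4 -0.8] w 0.101
x [-0.9993 -0.0376 -0.002 ] y [-0.0376  0.9993 -0.0022] z [ 0.0021 -0.0021 -1.    ] j [-0.76 -0.07  1.76 -0.    1.45 -2.37]
tool delta [-0.0912  0.401   0.0064]
```

{"api": "send_rows", "payload": {
  "steps": [
    [-0.006, 0.025, 0, 0, 0, 0],
    [-0.013, 0.055, 0, 0, 0, 0],
    [-0.013, 0.06, 0, 0, 0, 0],
    [-0.013, 0.06, 0, 0, 0, 0],
    [-0.013, 0.06, 0, 0, 0, 0],
    [-0.013, 0.06, 0, 0, 0, 0],
    [-0.012, 0.05, 0, 0, 0, 0],
    [-0.008, 0.03, 0, 0, 0, 0]
  ]
}}

```text
time: 7.12
tool_pos: [0.5349, 0.0689, 0.2129]
tool_rot: [-0.002, -0.02, 1.0, 0.0]
contact_force: [-0.3, 0.6, 0.0]
gripper_width: 0.101
```

{"api": "send_rows", "payload": {
  "steps": [
    [0, 0, 0, 0, 0, 0],
    [0, 0, 0, 0, 0, 0]
  ]
}}

```text
time: 7.38
tool_pos: [0.5353, 0.066, 0.2138]
tool_rot: [-0.001, -0.019, 1.0, -0.0]
contact_force: [-0.1, -0.5, 0.2]
gripper_width: 0.099
```

```bash
python3 -c "
from h import *
go([.5367,.067,.21])
im=manip.grab_frame('top');cv2.imwrite('pics/t5f.png',im);crop(im,270,190,160,120,5,'pics/t5.png')
im=manip.grab_frame('side');cv2.imwrite('pics/s5f.png',im);crop(im,240,150,150,140,4,'pics/s5.png')"
```

```text
t 7.375 p [0.5353 0.066  0.2138] F [-0.1 -0.5  0.2] w 0.099
x [-0.9993 -0.0376  0.0027] y [-3.760e-02  9.993e-01 -4.000e-04] z [-2.7e-03 -5.0e-04 -1.0e+00] j [-0.02 -0.14  1.83 -0.    1.46 -1.62]
tool delta [-0.0015  0.0009  0.0038]
```

View pics/s5.png

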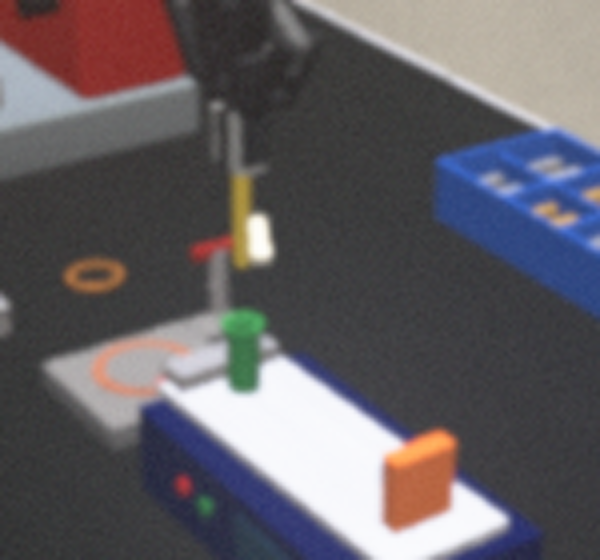

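View pics/t5.png

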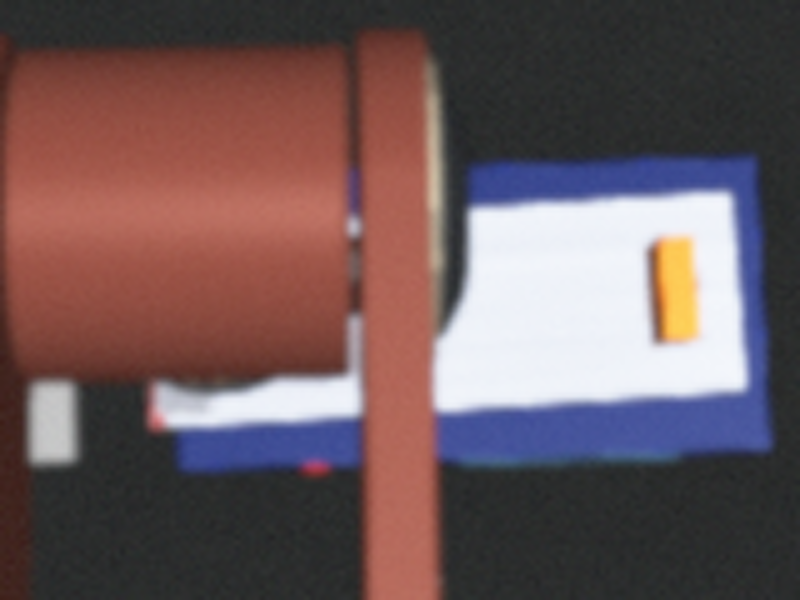

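```bash
python3 -c "
from h import *
S=lambda a,b:(240+(a+.5)/4-.5,150+(b+.5)/4-.5)
print(onz('side',S(243,322),.113),onz('side',S(241,264),.1512),onz('side',S(241,178),.2138-.004))
print(proj('side',[[.5353,.066,.1512],[.5367,.067,.113],[.5353,.066,.2]]), S(241,264),S(243,322))
im=cv2.imread('pics/s5f.png');crop(im,285,185,32,70,8,'pics/s5b.png')
"
```

```text
[0.53523762 0.06703477 0.113     ] [0.53532575 0.06788155 0.1512    ] [0.5321327  0.06022167 0.2098    ]
[[300.28447827 215.93431721]
 [300.90893685 229.96749598]
 [299.83874013 196.85737916]] (299.875, 215.625) (300.375, 230.125)
```

View pics/s5b.png

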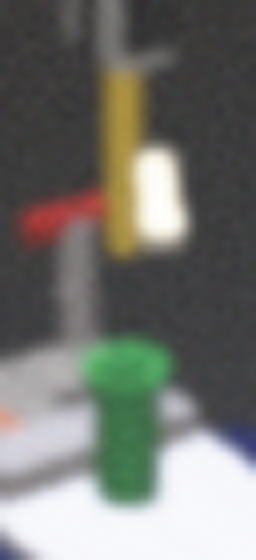

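Within a millimetre the rod foot at crop (123,250) sits over the vial mouth at (128,365). I'll descend to the mouth, then insert.

{"api": "send_rows", "payload": {
  "steps": [
    [-0.001, 0.001, 0.01, 0, 0, 0],
    [0, 0, 0.012, 0, 0, 0],
    [0, 0, 0.01, 0, 0, 0],
    [0, 0, 0.004, 0, 0, 0],
    [0, 0, 0, 0, 0, 0],
    [0, 0, 0, 0, 0, 0]
  ]
}}

```text
time: 8.22
tool_pos: [0.5374, 0.0675, 0.1798]
tool_rot: [0.0, -0.019, 1.0, -0.0]
contact_force: [0.4, -0.5, -0.1]
gripper_width: 0.1
```

```bash
python3 -c "
from h import *
go([.5362,.067,.1356])
im=manip.grab_frame('side');crop(im,280,190,50,70,8,'pics/s6.png')"
```

```text
t 8.225 p [0.5374 0.0675 0.1798] F [ 0.4 -0.5 -0.1] w 0.1
x [-9.993e-01 -3.770e-02 -8.000e-04] y [-3.770e-02  9.993e-01 -1.000e-04] z [ 8.e-04 -0.e+00 -1.e+00] j [-0.01 -0.11  1.86 -0.    1.39 -1.62]
tool delta [ 0.0012 -0.0005  0.0442]
```

View pics/s6.png

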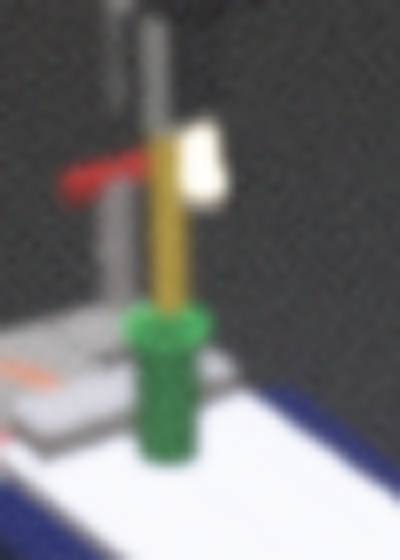

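The foot is at the mouth and centred on it, at (170,312). Next I insert and watch the force.

{"api": "send_rows", "payload": {
  "steps": [
    [0.001, 0, 0.006, 0, 0, 0],
    [0, 0, 0.006, 0, 0, 0],
    [0, 0, 0.006, 0, 0, 0],
    [0, 0, 0, 0, 0, 0]
  ]
}}

```text
time: 8.78
tool_pos: [0.5355, 0.0674, 0.1602]
tool_rot: [-0.001, -0.019, 1.0, 0.0]
contact_force: [-0.1, 0.1, -0.5]
gripper_width: 0.099
```

{"api": "send_rows", "payload": {
  "steps": [
    [0, 0, 0.006, 0, 0, 0],
    [0, 0, 0.006, 0, 0, 0],
    [0, 0, 0.006, 0, 0, 0],
    [0, 0, 0.003, 0, 0, 0],
    [0, 0, 0, 0, 0, 0],
    [0, 0, 0, 0, 0, 0]
  ]
}}

```text
time: 9.52
tool_pos: [0.5362, 0.0675, 0.1405]
tool_rot: [0.0, -0.019, 1.0, -0.0]
contact_force: [0.0, 0.0, -0.0]
gripper_width: 0.1
```

{"api": "send_rows", "payload": {
  "steps": [
    [0, 0, 0.003, 0, 0, 0],
    [0, 0, 0.002, 0, 0, 0],
    [0, 0, 0.002, 0, 0, 0],
    [0, 0, 0, 0, 0, 0]
  ]
}}

```text
time: 10.02
tool_pos: [0.5367, 0.0675, 0.1354]
tool_rot: [0.001, -0.019, 1.0, -0.0]
contact_force: [-3.2, 0.4, 8.4]
gripper_width: 0.102
```

{"api": "send_rows", "payload": {
  "steps": [
    [0, 0, 0.001, 0, 0, 0],
    [0, 0, 0.001, 0, 0, 0],
    [0, 0, 0, 0, 0, 0]
  ]
}}

```text
time: 10.4
tool_pos: [0.5372, 0.0675, 0.1352]
tool_rot: [0.001, -0.019, 1.0, -0.0]
contact_force: [-5.3, -0.4, 14.8]
gripper_width: 0.098
```

```bash
python3 -c "
from h import *
go([.5362,.067,.1356])
im=manip.grab_frame('side');crop(im,260,170,130,130,4.5,'pics/s7.png')"
```

```text
t 10.4 p [0.5372 0.0675 0.1352] F [-5.3 -0.4 14.8] w 0.098
x [-0.9993 -0.0378 -0.0021] y [-3.780e-02  9.993e-01 -2.000e-04] z [ 2.1e-03 -2.0e-04 -1.0e+00] j [-0.01 -0.07  1.9  -0.    1.31 -1.62]
tool delta [ 0.0011 -0.0004 -0.0004]
```

View pics/s7.png

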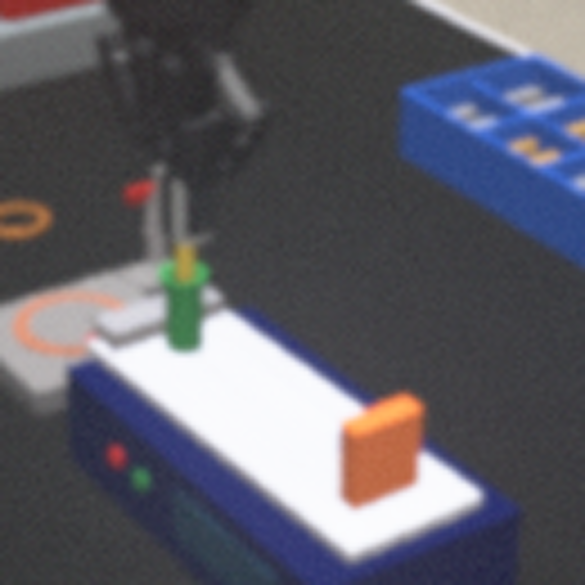

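The rod bottoms out at the height I computed, with a stiff stop at 15 N. Release and retreat.

{"api": "send_rows", "payload": {
  "steps": [
    [0.001, 0, -0.001, 0, 0, 0],
    [0, 0, 0, 0, 0, 0],
    [0, 0, 0, 0, 0, 0],
    [0, 0, 0, 0, 0, 0]
  ],
  "grip": 0.4
}}

```text
time: 10.95
tool_pos: [0.5348, 0.0674, 0.1318]
tool_rot: [-0.0, -0.019, 1.0, 0.0]
contact_force: [0.2, 0.6, -0.2]
gripper_width: 0.398
```

{"api": "send_rows", "payload": {
  "steps": [
    [0, 0, -0.01, 0, 0, 0],
    [0, 0, -0.03, 0, 0, 0],
    [0, 0, -0.03, 0, 0, 0],
    [0, 0, -0.03, 0, 0, 0],
    [0, -0.05, 0, 0, 0, 0],
    [0, -0.05, 0, 0, 0, 0],
    [0, -0.05, 0, 0, 0, 0],
    [0, 0, 0, 0, 0, 0]
  ]
}}

```text
time: 11.95
tool_pos: [0.5408, -0.0852, 0.2331]
tool_rot: [0.0, -0.017, 1.0, -0.0]
contact_force: [-0.8, 0.1, 0.4]
gripper_width: 0.403
```

```bash
python3 -c "
from h import *
go([.542,-.1025,.0725])
im=manip.grab_frame('side');cv2.imwrite('pics/s8f.png',im);crop(im,260,170,130,130,4.5,'pics/s8.png')
im=manip.grab_frame('top');cv2.imwrite('pics/t8f.png',im);crop(im,220,195,220,110,3.6,'pics/t8.png')"
```

```text
t 11.95 p [ 0.5408 -0.0852  0.2331] F [-0.8  0.1  0.4] w 0.403
x [-9.995e-01 -3.300e-02 -7.000e-04] y [-3.300e-02  9.995e-01 -7.000e-04] z [ 7.e-04 -7.e-04 -1.e+00] j [-0.29 -0.13  1.79 -0.    1.48 -1.9 ]
tool delta [-0.0005 -0.0172  0.1606]
```

View pics/s8.png

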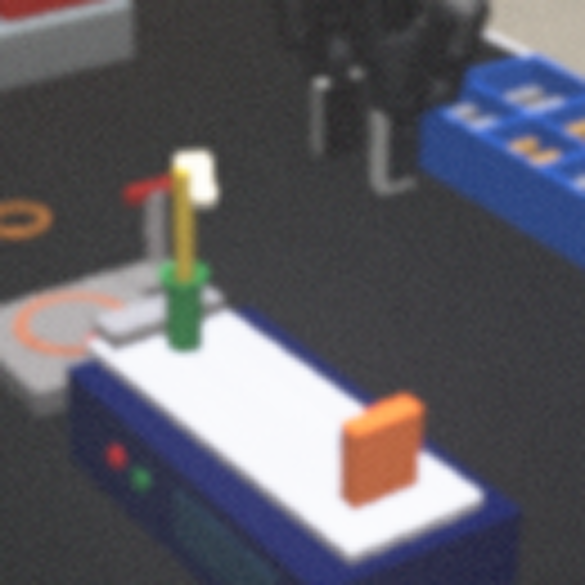

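View pics/t8.png

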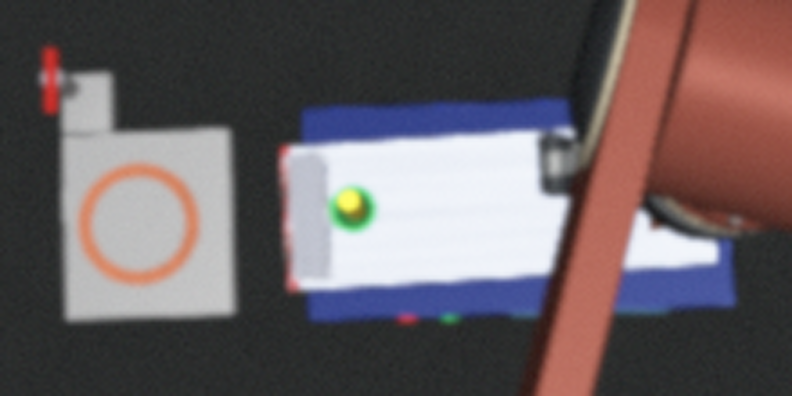

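Rod seated at (181,170–265 crop) and the board hasn't moved. Moving over the tab and down.

{"api": "send_rows", "payload": {
  "steps": [
    [0, -0.017, 0.02, 0, 0, 0],
    [0, 0, 0.04, 0, 0, 0],
    [0, 0, 0.04, 0, 0, 0],
    [0, 0, 0.03, 0, 0, 0],
    [0, 0, 0.01, 0, 0, 0],
    [0, 0, 0, 0, 0, 0],
    [0, 0, 0, 0, 0, 0]
  ]
}}

```text
time: 12.92
tool_pos: [0.5424, -0.0997, 0.0939]
tool_rot: [0.001, -0.019, 1.0, -0.0]
contact_force: [0.5, 0.6, 0.2]
gripper_width: 0.401
```

```bash
python3 -c "
from h import *
go([.542,-.1025,.074])
im=manip.grab_frame('side');crop(im,290,200,110,110,5,'pics/s9.png')
s=(260+(181+.5)/4.5-.5,170+(168+.5)/4.5-.5);t=(220+(349+.5)/3.6-.5,195+(201+.5)/3.6-.5);print('rodtop',tri(t,s))"
```

```text
t 12.925 p [ 0.5424 -0.0997  0.0939] F [0.5 0.6 0.2] w 0.401
x [-0.9993 -0.038  -0.0026] y [-0.038   0.9993 -0.001 ] z [ 2.6e-03 -9.0e-04 -1.0e+00] j [-0.32  0.    1.9  -0.    1.23 -1.93]
tool delta [ 0.0006 -0.0027  0.0199]
rodtop (array([0.5365082 , 0.06721894, 0.17371447]), np.float64(0.0019453724110248787))
```

View pics/s9.png

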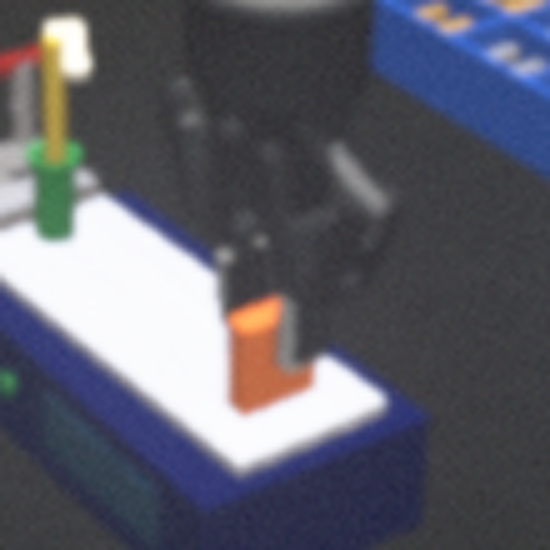

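The rod top triangulates to z = 0.1737, against 0.173 if it is fully down. The jaws straddle the tab, so I continue down.

{"api": "send_rows", "payload": {
  "steps": [
    [0, -0.003, 0.01, 0, 0, 0],
    [0, 0, 0.009, 0, 0, 0],
    [0, 0, 0, 0, 0, 0],
    [0, 0, 0, 0, 0, 0]
  ]
}}

```text
time: 13.48
tool_pos: [0.5414, -0.1024, 0.0731]
tool_rot: [-0.0, -0.019, 1.0, 0.0]
contact_force: [-0.2, 0.8, -0.9]
gripper_width: 0.398
```

{"api": "send_rows", "payload": {
  "steps": [
    [0, 0, 0, 0, 0, 0],
    [0, 0, 0, 0, 0, 0],
    [0, 0, 0, 0, 0, 0],
    [0, 0, 0, 0, 0, 0],
    [0, 0, 0, 0, 0, 0]
  ],
  "grip": 0
}}

```text
time: 14.1
tool_pos: [0.5418, -0.1024, 0.0737]
tool_rot: [0.0, -0.019, 1.0, 0.0]
contact_force: [-0.2, 1.5, 3.6]
gripper_width: 0.154
```

```bash
python3 -c "
from h import *
go([.542,-.1025,.074]);print(manip.state()['ft_torque'])
im=manip.grab_frame('side');cv2.imwrite('pics/s10f.png',im);crop(im,230,190,160,140,4,'pics/s10.png')
im=manip.grab_frame('top');cv2.imwrite('pics/t10f.png',im);crop(im,220,195,220,110,3.6,'pics/t10.png')"
```

```text
t 14.1 p [ 0.5418 -0.1024  0.0737] F [-0.2  1.5  3.6] w 0.154
x [-9.993e-01 -3.760e-02 -7.000e-04] y [-0.0376  0.9993  0.    ] z [ 7.e-04  1.e-04 -1.e+00] j [-0.32  0.03  1.91  0.    1.2  -1.93]
tool delta [-0.0002 -0.0001 -0.0003]
[ 0.18683309  0.04027449 -0.05567526]
```

View pics/s10.png

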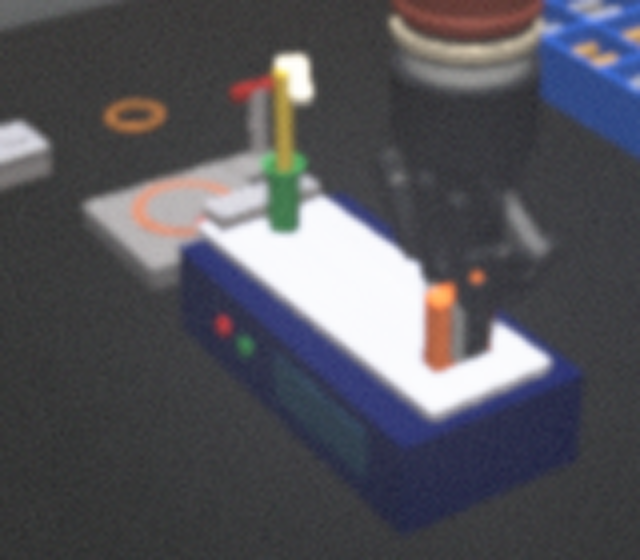

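View pics/t10.png

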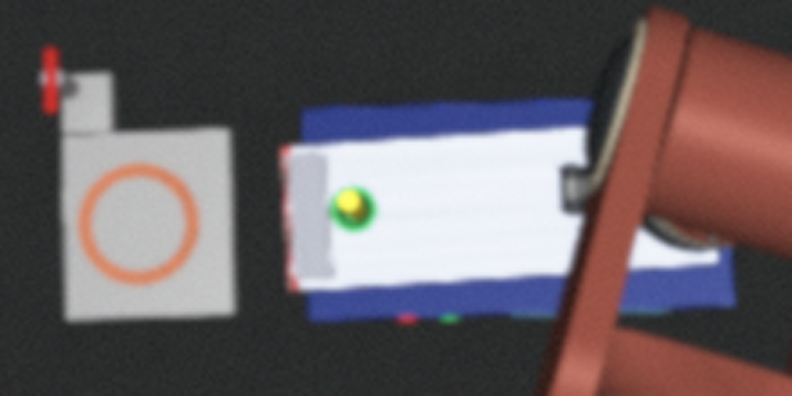

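The tab is gripped at opening 0.154 with the board flat. I'll add a slight downward bias and slide slowly along the pod's axis.

{"api": "send_rows", "payload": {
  "steps": [
    [0, 0, 0.001, 0, 0, 0],
    [0, 0.002, 0, 0, 0, 0],
    [-0.0001, 0.004, 0, 0, 0, 0],
    [-0.0001, 0.004, 0, 0, 0, 0]
  ]
}}

```text
time: 14.7
tool_pos: [0.5422, -0.0948, 0.0737]
tool_rot: [0.001, -0.019, 1.0, -0.002]
contact_force: [0.5, -7.3, 6.1]
gripper_width: 0.155
```

{"api": "send_rows", "payload": {
  "steps": [
    [-0.0001, 0.004, 0, 0, 0, 0],
    [-0.0001, 0.004, 0, 0, 0, 0],
    [-0.0001, 0.004, 0, 0, 0, 0],
    [-0.0001, 0.004, 0, 0, 0, 0],
    [-0.0001, 0.004, 0, 0, 0, 0],
    [-0.0001, 0.004, 0, 0, 0, 0]
  ]
}}

```text
time: 15.45
tool_pos: [0.542, -0.0708, 0.0738]
tool_rot: [0.001, -0.019, 1.0, -0.002]
contact_force: [-0.2, -7.4, 5.0]
gripper_width: 0.152
```

```bash
python3 -c "
from h import *
go([.542,-.1025,.074]);print(manip.state()['ft_torque'])
im=manip.grab_frame('side');crop(im,230,190,160,140,4,'pics/s11.png')"
```

```text
t 15.45 p [ 0.542  -0.0708  0.0738] F [-0.2 -7.4  5. ] w 0.152
x [-0.9993 -0.0376 -0.0021] y [-0.0376  0.9993 -0.0047] z [ 0.0023 -0.0046 -1.    ] j [-0.26  0.02  1.93 -0.    1.19 -1.87]
tool delta [ 0.0012 -0.0317 -0.0001]
[-0.54875011  0.25104051  0.12600594]
```

View pics/s11.png

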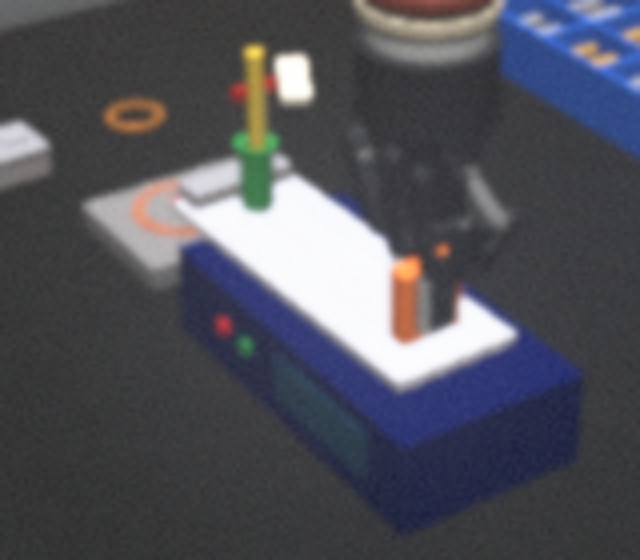

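{"api": "send_rows", "payload": {
  "steps": [
    [-0.0001, 0.005, 0, 0, 0, 0],
    [-0.0001, 0.005, 0, 0, 0, 0],
    [-0.0002, 0.005, 0, 0, 0, 0],
    [-0.0001, 0.005, 0, 0, 0, 0],
    [-0.0001, 0.005, 0, 0, 0, 0],
    [-0.0002, 0.005, 0, 0, 0, 0],
    [0, 0, 0, 0, 0, 0],
    [0, 0, 0, 0, 0, 0]
  ]
}}

```text
time: 16.5
tool_pos: [0.5417, -0.0401, 0.0737]
tool_rot: [0.001, -0.019, 1.0, -0.002]
contact_force: [0.1, -4.0, 6.2]
gripper_width: 0.159
```

```bash
python3 -c "
from h import *
go([.542,-.1025,.074]);print(manip.state()['ft_torque'])
im=manip.grab_frame('side');crop(im,230,170,160,140,4,'pics/s12.png')"
```

```text
t 16.5 p [ 0.5417 -0.0401  0.0737] F [ 0.1 -4.   6.2] w 0.159
x [-0.9993 -0.0378 -0.0021] y [-0.0378  0.9993 -0.0032] z [ 0.0022 -0.0032 -1.    ] j [-0.21  0.01  1.93 -0.    1.2  -1.82]
tool delta [ 0.0021 -0.0624 -0.0001]
[-0.26812215  0.23408382  0.03066906]
```

View pics/s12.png

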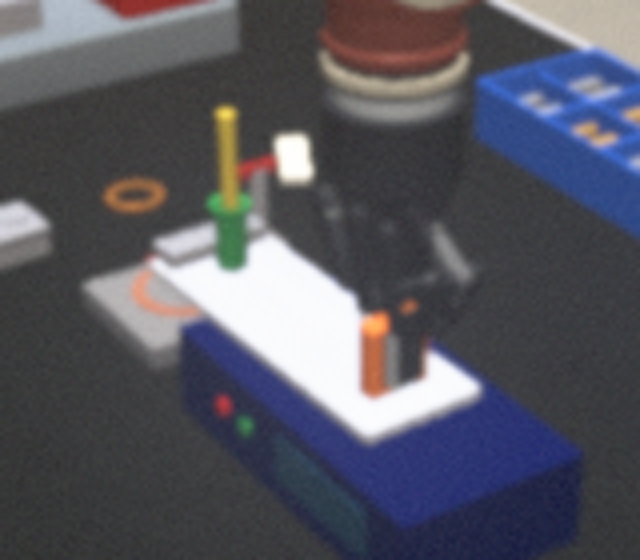

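{"api": "send_rows", "payload": {
  "steps": [
    [-0.0001, 0.005, 0.0005, 0, 0, 0],
    [-0.0001, 0.005, 0.0005, 0, 0, 0],
    [-0.0002, 0.005, 0.0005, 0, 0, 0],
    [-0.0001, 0.005, 0, 0, 0, 0],
    [-0.0001, 0.005, 0, 0, 0, 0],
    [-0.0002, 0.005, 0, 0, 0, 0],
    [0, 0, 0, 0, 0, 0],
    [0, 0, 0, 0, 0, 0]
  ]
}}

```text
time: 17.55
tool_pos: [0.5426, -0.011, 0.0738]
tool_rot: [0.002, -0.019, 1.0, -0.003]
contact_force: [1.0, -7.6, 11.0]
gripper_width: 0.155
```

```bash
python3 -c "
from h import *
go([.542,-.1025,.074]);print(manip.state()['ft_torque'])
im=manip.grab_frame('side');cv2.imwrite('pics/s13f.png',im);crop(im,230,170,160,140,4,'pics/s13.png')
im=manip.grab_frame('top');cv2.imwrite('pics/t13f.png',im);crop(im,220,195,220,110,3.6,'pics/t13.png')"
```

```text
t 17.55 p [ 0.5426 -0.011   0.0738] F [ 1.  -7.6 11. ] w 0.155
x [-0.9993 -0.0383 -0.0045] y [-0.0382  0.9993 -0.0053] z [ 0.0047 -0.0052 -1.    ] j [-0.16  0.01  1.94 -0.    1.19 -1.76]
tool delta [ 0.0041 -0.0914  0.0003]
[-0.55681123  0.40933229  0.28232202]
```

View pics/s13.png

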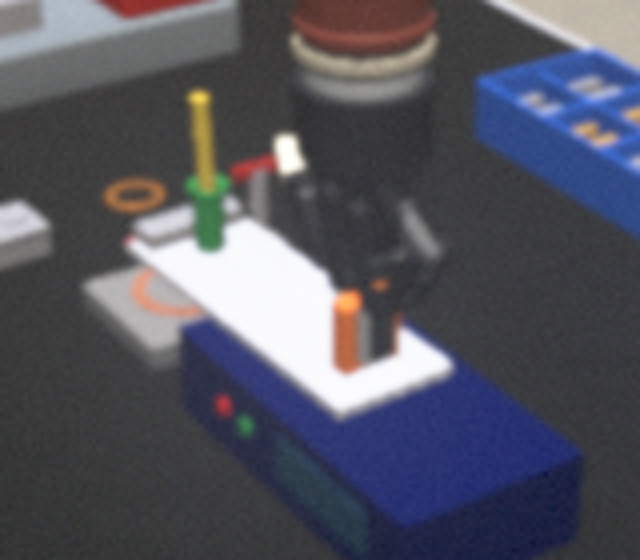

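View pics/t13.png

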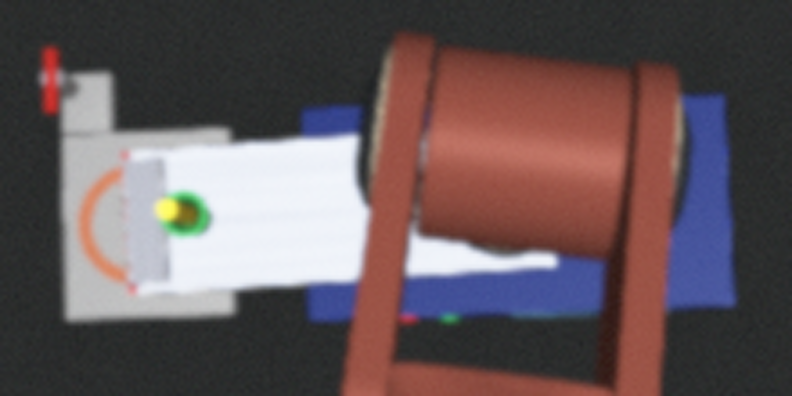

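```bash
python3 -c "
from h import *
np.set_printoptions(precision=4,suppress=True)
im=cv2.imread('pics/t13f.png');crop(im,228,200,60,80,7,'pics/t13b.png')
T=lambda a,b:(220+(a+.5)/3.6-.5,195+(b+.5)/3.6-.5)
a,b=onz('top',T(124,155),.068),onz('top',T(131,292),.068);print(a,b,(a+b)/2)"
```

```text
[0.5739 0.1971 0.068 ] [0.4967 0.1943 0.068 ] [0.5353 0.1957 0.068 ]
```

View pics/t13b.png

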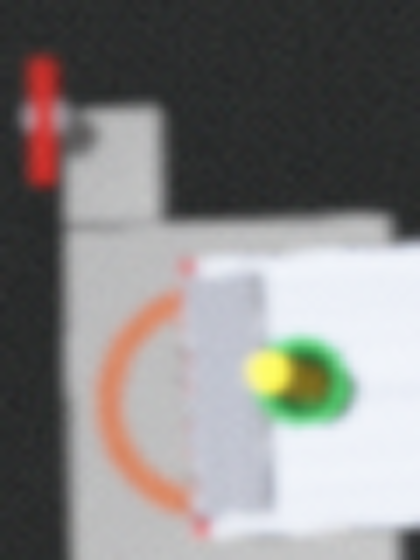

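```bash
python3 -c "
from h import *
np.set_printoptions(precision=4,suppress=True)
T=lambda a,b:(228+(a+.5)/7-.5,200+(b+.5)/7-.5)
for dx in (0,-6):
  a,b=onz('top',T(186+dx,268),.068),onz('top',T(201+dx,525),.068);print(a,b,(a+b)/2)
print('mark',onz('top',T(42,120),.072),onz('top',T(42,185),.072), 'edges',onz('top',T(27,120),.072),onz('top',T(59,120),.072))
v=onz('top',T(307,380),.113);print('vial',v, 'nose from vial', v+.04*np.array([-.0376,1,0]))
im=cv2.imread('pics/s13f.png');crop(im,255,200,60,50,12,'pics/s13b.png')
"
```

```text
[0.5736 0.197  0.068 ] [0.4991 0.1938 0.068 ] [0.5363 0.1954 0.068 ]
[0.5736 0.1988 0.068 ] [0.4991 0.1955 0.068 ] [0.5364 0.1971 0.068 ]
mark [0.6175 0.2379 0.072 ] [0.5985 0.2381 0.072 ] edges [0.6177 0.2423 0.072 ] [0.6174 0.233  0.072 ]
vial [0.5373 0.1565 0.113 ] nose from vial [0.5358 0.1965 0.113 ]
```

View pics/s13b.png

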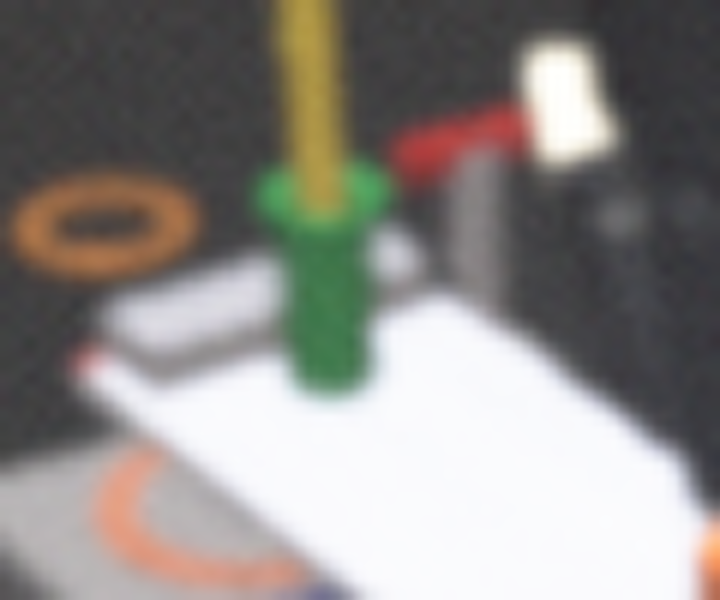

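{"api": "send_rows", "payload": {
  "steps": [
    [-0.0001, 0.005, 0.0005, 0, 0, 0],
    [-0.0001, 0.005, 0, 0, 0, 0],
    [-0.0002, 0.005, 0, 0, 0, 0],
    [-0.0001, 0.005, 0, 0, 0, 0],
    [-0.0001, 0.005, 0, 0, 0, 0],
    [-0.0002, 0.005, 0, 0, 0, 0],
    [-0.0001, 0.004, 0, 0, 0, 0],
    [0, 0, 0, 0, 0, 0]
  ]
}}

```text
time: 18.65
tool_pos: [0.5429, 0.0224, 0.0741]
tool_rot: [0.003, -0.019, 1.0, -0.004]
contact_force: [0.0, -10.4, 13.7]
gripper_width: 0.16
```

{"api": "send_rows", "payload": {
  "steps": [
    [0, 0, 0, 0, 0, 0],
    [0, 0, 0, 0, 0, 0]
  ]
}}

```text
time: 18.9
tool_pos: [0.5429, 0.0224, 0.074]
tool_rot: [0.003, -0.019, 1.0, -0.003]
contact_force: [0.4, -9.1, 13.4]
gripper_width: 0.159
```

```bash
python3 -c "
from h import *
go([.542,-.1025,.074]);print(manip.state()['ft_torque'])
im=manip.grab_frame('side');cv2.imwrite('pics/s14f.png',im);crop(im,230,170,160,140,4,'pics/s14.png')
im=manip.grab_frame('top');cv2.imwrite('pics/t14f.png',im);crop(im,220,200,70,80,7,'pics/t14b.png')"
```

```text
t 18.9 p [0.5429 0.0224 0.074 ] F [ 0.4 -9.1 13.4] w 0.159
x [-0.9992 -0.0385 -0.0057] y [-0.0385  0.9992 -0.0068] z [ 0.0059 -0.0066 -1.    ] j [-0.09  0.01  1.94 -0.01  1.19 -1.7 ]
tool delta [ 0.0057 -0.1248  0.0009]
[-1.15495914  0.49252991  0.22825088]
```

View pics/s14.png

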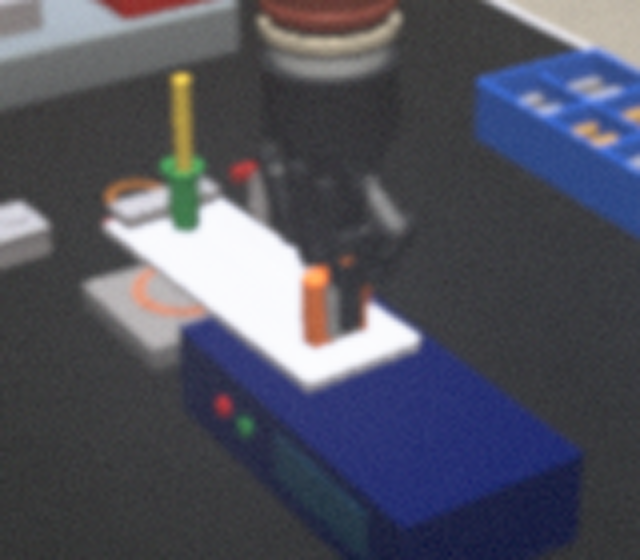

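View pics/t14b.png

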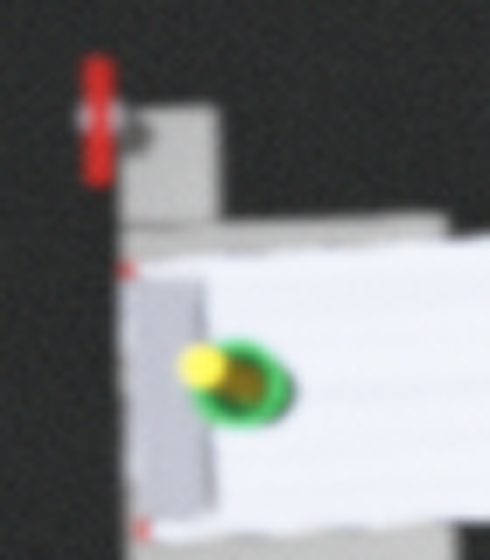

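```bash
python3 -c "
from h import *
np.set_printoptions(precision=4,suppress=True)
T=lambda a,b:(220+(a+.5)/7-.5,200+(b+.5)/7-.5)
for dx in (0,-6):
  a,b=onz('top',T(126+dx,270),.068),onz('top',T(141+dx,528),.068);print(a,b,(a+b)/2)
print('mark',onz('top',T(98,120),.072),onz('top',T(98,185),.072))
im=cv2.imread('pics/s14f.png');crop(im,250,185,60,50,12,'pics/s14b.png');crop(im,295,225,60,50,12,'pics/s14c.png')
im=cv2.imread('pics/t14f.png');crop(im,235,240,50,40,14,'pics/t14c.png')
"
```

```text
[0.5739 0.2309 0.068 ] [0.499  0.2275 0.068 ] [0.5365 0.2292 0.068 ]
[0.574  0.2327 0.068 ] [0.4991 0.2292 0.068 ] [0.5365 0.231  0.068 ]
mark [0.6175 0.2379 0.072 ] [0.5985 0.2381 0.072 ]
```

View pics/s14b.png

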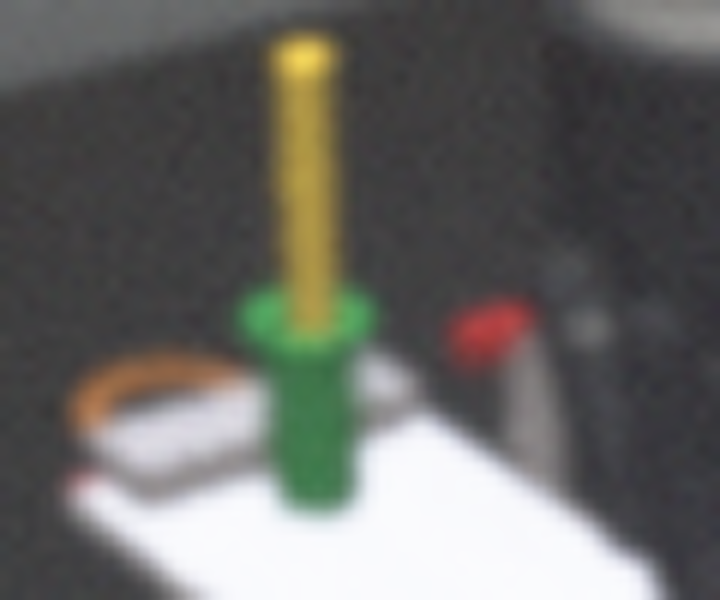

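View pics/s14c.png

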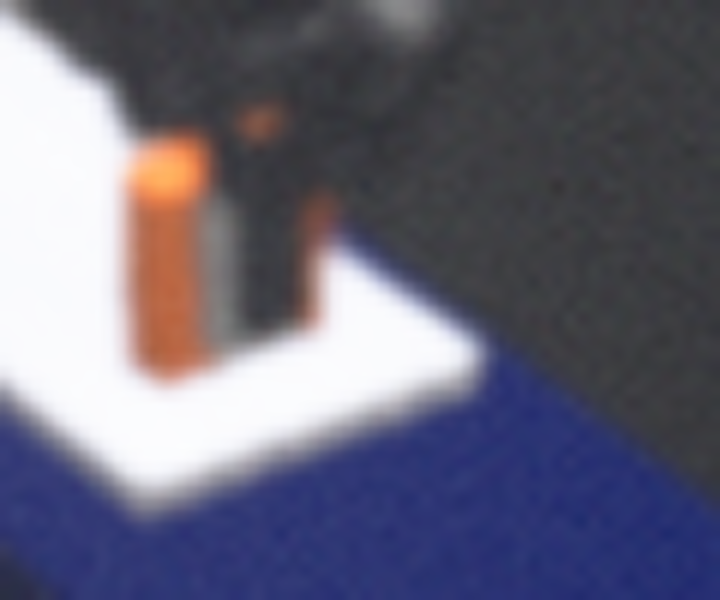

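View pics/t14c.png

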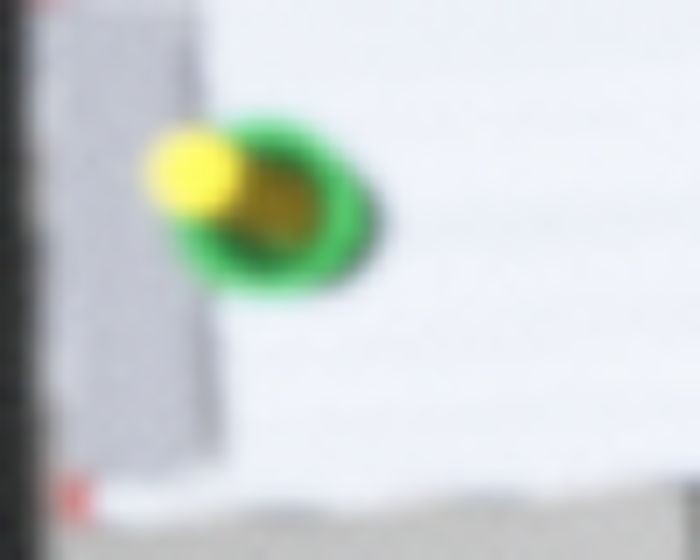

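```bash
python3 -c "
from h import *
np.set_printoptions(precision=4,suppress=True)
T=lambda a,b:(235+(a+.5)/14-.5,240+(b+.5)/14-.5)
S=lambda a,b:(250+(a+.5)/12-.5,185+(b+.5)/12-.5)
C=lambda a,b:(295+(a+.5)/12-.5,225+(b+.5)/12-.5)
v=T(275,207)
print('vial',tri(v,S(308,318)),onz('top',v,.113),onz('side',S(308,318),.113))
print('rodtop',tri(T(195,172),S(305,58)))
print('nose-x',tri(T(50,512),S(68,487)))
print('tail -x top',onz('side',C(146,496),.068),'+x',onz('side',C(484,350),.068))
b=np.array([-.038,1,0]);r=np.array([1,.038,0])
n=np.array([.536,.231,.068])
print('expected tail px',proj('side',[n-.24*b-.04*r,n-.24*b+.04*r]),C(146,496),C(484,350))
"
```

```text
vial (array([0.5363, 0.1908, 0.1118]), np.float64(0.002402824763880274)) [0.5373 0.19   0.113 ] [0.5342 0.1893 0.113 ]
rodtop (array([0.538 , 0.191 , 0.1719]), np.float64(0.0008762618455868206))
nose-x (array([0.496 , 0.232 , 0.0643]), np.float64(0.002200869699994599))
tail -x top [ 0.5016 -0.0139  0.068 ] +x [ 0.5849 -0.006   0.068 ]
expected tail px [[307.2187 264.727 ]
 [335.2958 253.9563]] (306.7083333333333, 265.875) (334.875, 253.70833333333334)
```

Everything agrees on a nose position of about y = 0.231, against a target of about 0.2375. The heights hint that the nose has sagged about 1 mm, with the tool tilted 0.007 rad by drag. I'll level the tool and do the last few millimetres gently.

{"api": "send_rows", "payload": {
  "steps": [
    [0, 0, 0.0005, -0.2, 0.1, 0],
    [0, 0.0015, 0.0005, -0.2, 0.1, 0],
    [-0.0001, 0.002, 0, -0.1, 0.1, 0],
    [0, 0.001, 0, 0, 0, 0],
    [0, 0, 0, 0, 0, 0]
  ]
}}

```text
time: 19.62
tool_pos: [0.5433, 0.0255, 0.0737]
tool_rot: [0.001, -0.019, 1.0, -0.001]
contact_force: [-1.0, -13.5, 14.8]
gripper_width: 0.162
```

```bash
python3 -c "
from h import *
go([.5427,.0288,.074]);print(manip.state()['ft_torque'])"
```

```text
t 19.625 p [0.5433 0.0255 0.0737] F [ -1.  -13.5  14.8] w 0.162
x [-0.9993 -0.0384 -0.0016] y [-0.0384  0.9993 -0.0012] z [ 0.0016 -0.0011 -1.    ] j [-0.09  0.01  1.93 -0.    1.2  -1.7 ]
tool delta [ 0.0005  0.0033 -0.0003]
[-2.03912155  0.32932504  0.1250299 ]
```

{"api": "send_rows", "payload": {
  "steps": [
    [0, 0.0015, 0, 0, 0, 0],
    [0, 0.0015, 0, 0, 0, 0],
    [0, 0.0005, 0, 0, 0, 0],
    [0, 0, 0, 0, 0, 0],
    [0, 0, 0, 0, 0, 0]
  ]
}}

```text
time: 20.25
tool_pos: [0.5435, 0.0292, 0.0737]
tool_rot: [0.001, -0.019, 1.0, -0.0]
contact_force: [-0.1, -13.2, 14.2]
gripper_width: 0.155
```

```bash
python3 -c "
from h import *
go([.5427,.0288,.074]);print(manip.state()['ft_torque'])
im=manip.grab_frame('side');cv2.imwrite('pics/s15f.png',im);crop(im,250,185,60,50,12,'pics/s15.png')
im=manip.grab_frame('top');cv2.imwrite('pics/t15f.png',im);crop(im,220,210,60,70,8,'pics/t15.png')"
```

```text
t 20.25 p [0.5435 0.0292 0.0737] F [ -0.1 -13.2  14.2] w 0.155
x [-0.9993 -0.0382 -0.0023] y [-3.820e-02  9.993e-01 -8.000e-04] z [ 2.3e-03 -7.0e-04 -1.0e+00] j [-0.08  0.01  1.93 -0.    1.2  -1.69]
tool delta [ 0.0008 -0.0003 -0.0003]
[-2.03311253  0.11247683  0.07811484]
```

View pics/s15.png

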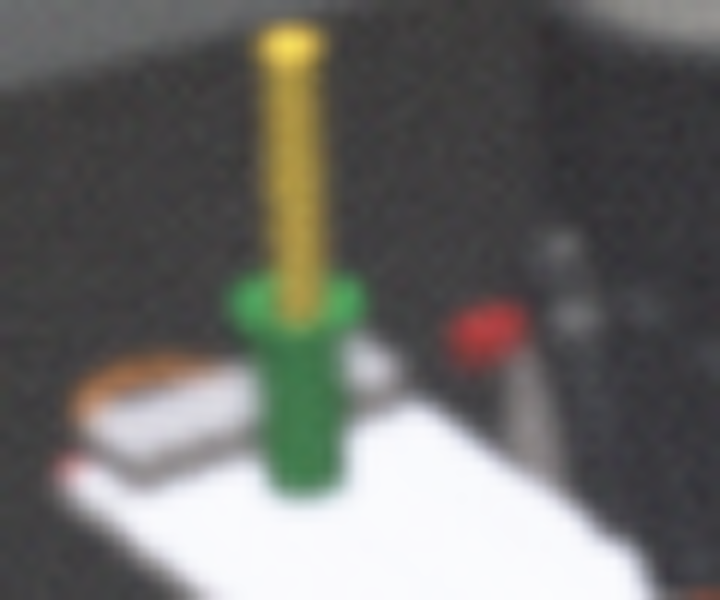

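View pics/t15.png

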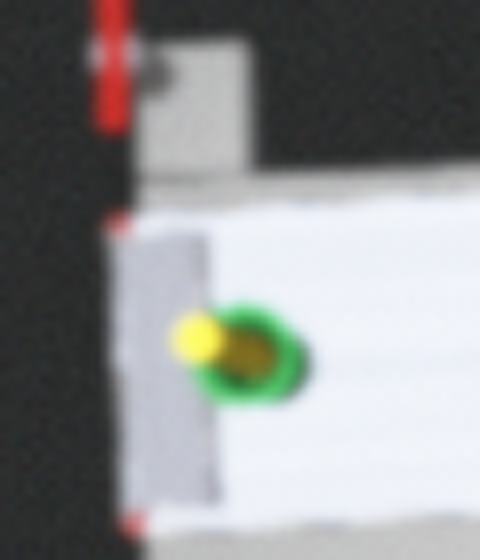

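```bash
python3 -c "
from h import *
np.set_printoptions(precision=4,suppress=True)
im=cv2.imread('pics/t15f.png').astype(float);g=im.max(2)
P=[]
for r in range(240,275):
  row=g[r,224:245];lo=row[:6].mean();hi=row[16:20].mean();h=(lo+hi)/2
  k=np.where((row[:-1]<h)&(row[1:]>=h))[0]
  if len(k):
    k=k[0];c=224+k+(h-row[k])/(row[k+1]-row[k]);P.append(np.r_[onz('top',(c,r),.068)])
P=np.array(P);print(P[::4]);print('nose fit at x=.5365',np.polyval(np.polyfit(P[:,0],P[:,1],1),.5365),np.polyfit(P[:,0],P[:,1],1))
red=im[:,:,2]-im[:,:,1]
Q=[]
for r in range(212,225):
  w=np.clip(red[r,226:242]-40,0,None);
  if w.sum()>100: Q.append(onz('top',((w*np.arange(226,242)).sum()/w.sum(),r),.072))
Q=np.array(Q);print('mark',Q)
S=lambda a,b:(250+(a+.5)/12-.5,185+(b+.5)/12-.5);T=lambda a,b:(220+(a+.5)/8-.5,210+(b+.5)/8-.5)
print('rodtop',tri(T(197,339),S(291,45)));v=T(247,354);print('vial',tri(v,S(296,302)))
print('nose-x',tri(T(123,523),S(57,478)))
"
```

```text
[[0.5704 0.2398 0.068 ]
 [0.5622 0.2393 0.068 ]
 [0.5541 0.2397 0.068 ]
 [0.5459 0.2392 0.068 ]
 [0.5378 0.239  0.068 ]
 [0.5296 0.2381 0.068 ]
 [0.5215 0.2377 0.068 ]
 [0.5134 0.238  0.068 ]
 [0.5053 0.2378 0.068 ]]
nose fit at x=.5365 0.23868231412899651 [0.0366 0.2191]
mark [[0.6272 0.2376 0.072 ]
 [0.6252 0.2376 0.072 ]
 [0.6231 0.2377 0.072 ]
 [0.6211 0.2377 0.072 ]
 [0.619  0.2376 0.072 ]
 [0.6169 0.2376 0.072 ]
 [0.6149 0.2377 0.072 ]
 [0.6128 0.2377 0.072 ]
 [0.6108 0.2377 0.072 ]
 [0.6087 0.2377 0.072 ]
 [0.6067 0.2378 0.072 ]
 [0.6047 0.2379 0.072 ]
 [0.6026 0.2379 0.072 ]]
rodtop (array([0.5384, 0.1986, 0.1719]), np.float64(5.6574324064485056e-05))
vial (array([0.5374, 0.198 , 0.1124]), np.float64(0.002513207544054585))
nose-x (array([0.4977, 0.2392, 0.0628]), np.float64(0.00399402392952962))
```

```bash
python3 -c "
from h import *
np.set_printoptions(precision=4,suppress=True)
im=cv2.imread('pics/t15f.png').astype(int)
for r in (236,237,238,239,274,275,276): print(r,[tuple(im[r,c]) for c in range(230,241)])
im0=cv2.imread('pics/top0.png').astype(float);g=im0.max(2);P=[]
for r in range(238,274):
  row=g[r,286:304];lo=row[:6].mean();hi=row[14:].mean();h=(lo+hi)/2
  k=np.where((row[:-1]<h)&(row[1:]>=h))[0]
  if len(k): k=k[0];P.append(onz('top',(286+k+(h-row[k])/(row[k+1]-row[k]),r),.068))
P=np.array(P);f=np.polyfit(P[:,0],P[:,1],1);print('nose0',np.polyval(f,.5355),f,P[::5])
" | sed 's/np.int64//g'
```

```text
236 [((45), (46), (42)), ((44), (45), (43)), ((46), (46), (52)), ((51), (52), (71)), ((56), (59), (95)), ((79), (78), (114)), ((122), (120), (135)), ((170), (165), (167)), ((203), (197), (195)), ((214), (208), (205)), ((220), (213), (209))]
237 [((43), (42), (41)), ((44), (45), (45)), ((50), (51), (64)), ((70), (70), (107)), ((82), (83), (142)), ((115), (111), (167)), ((167), (160), (185)), ((214), (203), (208)), ((231), (224), (222)), ((237), (230), (227)), ((238), (230), (227))]
238 [((41), (44), (40)), ((46), (47), (49)), ((62), (64), (77)), ((91), (92), (126)), ((116), (115), (170)), ((147), (143), (196)), ((193), (184), (210)), ((230), (222), (223)), ((238), (229), (226)), ((239), (231), (227)), ((235), (227), (222))]
239 [((43), (45), (44)), ((48), (49), (50)), ((70), (69), (75)), ((110), (108), (125)), ((148), (146), (174)), ((176), (169), (199)), ((202), (193), (208)), ((222), (213), (214)), ((228), (220), (216)), ((225), (217), (212)), ((223), (213), (207))]
274 [((43), (44), (42)), ((45), (48), (46)), ((46), (45), (43)), ((50), (50), (52)), ((77), (76), (89)), ((119), (114), (146)), ((147), (140), (186)), ((165), (156), (203)), ((203), (191), (215)), ((233), (224), (226)), ((241), (233), (230))]
275 [((41), (42), (41)), ((46), (46), (45)), ((46), (45), (43)), ((49), (50), (53)), ((63), (63), (82)), ((96), (94), (139)), ((120), (116), (183)), ((151), (145), (205)), ((204), (195), (222)), ((233), (226), (228)), ((240), (233), (230))]
276 [((45), (46), (45)), ((46), (44), (42)), ((44), (44), (42)), ((46), (48), (48)), ((51), (51), (67)), ((69), (69), (110)), ((95), (93), (151)), ((138), (133), (182)), ((192), (185), (208)), ((221), (217), (219)), ((226), (223), (222))]
nose0 0.10805217840707704 [0.0413 0.0859] [[0.5708 0.1094 0.068 ]
 [0.5607 0.1094 0.068 ]
 [0.5505 0.1078 0.068 ]
 [0.5404 0.1077 0.068 ]
 [0.5303 0.1085 0.068 ]
 [0.5202 0.1079 0.068 ]
 [0.51   0.1065 0.068 ]
 [0.5    0.107  0.068 ]]
```

```bash
python3 -c "
from h import *
a=onz('top',(233.25,237.6),.068);b=onz('top',(234.97,275.2),.068);print(a,b,(a+b)/2)
a=onz('top',(233.25,237.6),.067);b=onz('top',(234.97,275.2),.067);print((a+b)/2)"
```

```text
[0.57528856 0.23979531 0.068     ] [0.49886173 0.23713367 0.068     ] [0.53707515 0.23846449 0.068     ]
[0.53713509 0.23866906 0.067     ]
```

```bash
python3 -c "
from h import *
np.set_printoptions(precision=2,suppress=True)
# pose: rod/vial at y0 -> y0+d
for f,tf,y in (('s10f','t10f',0),('s13f','t13f',.0914),('s14f','t14f',.1248),('s15f','t15f',.1316)):
  o=[]
  for n,fn in(('side',f),('top',tf)):
    im=cv2.imread(f'pics/{fn}.png').astype(float)
    yel=np.clip(np.minimum(im[:,:,1],im[:,:,2])-im[:,:,0]-(60 if n=='side' else 110),0,None)
    yel[:, :225]=0; yel[:,340:]=0; yel[:170]=0; yel[280:]=0
    if n=='side': yel=np.where(yel>0,yel,0);rows=np.where(yel.max(1)>25)[0]; r0=rows[0]; yel[r0+5:]=0
    else: yel[(im[:,:,2]<170)]=0
    ys,xs=np.nonzero(yel);w=yel[ys,xs];c=(np.sum(xs*w)/w.sum(),np.sum(ys*w)/w.sum())
    X=[.5365-.009*y,.0672+y,.173]
    o.append(np.array(c)-proj(n,[X])[0])
  print(f,'side resid',o[0],'top resid',o[1])
print('px per mm z', proj('side',[[.5365,.19,.174]])-proj('side',[[.5365,.19,.173]]),'per mm y',proj('side',[[.5365,.191,.173]])-proj('side',[[.5365,.19,.173]]), 'top y',proj('top',[[.5365,.191,.173]])-proj('top',[[.5365,.19,.173]]))
"
```

```text
s10f side resid [-0.52  1.74] top resid [ 0.43 -0.22]
s13f side resid [-1.22  0.92] top resid [0.72 0.08]
s14f side resid [0.77 1.13] top resid [ 1.56 -1.3 ]
s15f side resid [0.96 0.94] top resid [ 1.11 -1.54]
px per mm z [[-0.02 -0.37]] per mm y [[-0.19 -0.13]] top y [[-0.55  0.01]]
```

Flatness holds: the rod image shows no sag relative to the start, the tool is level within 0.001 rad along the slide, and z is unchanged since the grasp. The nose reads 0.238 against 0.2371, so I ease back about 1 mm, which also relieves the stored drag.

{"api": "send_rows", "payload": {
  "steps": [
    [0, -0.001, 0, 0, 0, 0],
    [0, -0.001, 0, 0, 0, 0],
    [0, 0, 0, 0, 0, 0],
    [0, 0, 0, 0, 0, 0]
  ]
}}

```text
time: 20.85
tool_pos: [0.5435, 0.0292, 0.0737]
tool_rot: [0.001, -0.019, 1.0, 0.002]
contact_force: [-0.7, -4.7, 14.3]
gripper_width: 0.154
```

```bash
python3 -c "
from h import *
go([.5427,.0285,.0737]);print(manip.state()['ft_torque'])"
```

```text
t 20.85 p [0.5435 0.0292 0.0737] F [-0.7 -4.7 14.3] w 0.154
x [-0.9993 -0.0383 -0.0025] y [-0.0383  0.9993  0.003 ] z [ 0.0024  0.0031 -1.    ] j [-0.08  0.01  1.93  0.    1.2  -1.7 ]
tool delta [ 0.0008 -0.0006  0.    ]
[-1.16092976  0.21098987 -0.01281917]
```

{"api": "send_rows", "payload": {
  "steps": [
    [0, 0, 0, 0.15, 0.1, 0],
    [0, 0, 0, 0, 0, 0],
    [0, 0, 0, 0, 0, 0],
    [0, 0, 0, 0, 0, 0]
  ]
}}

```text
time: 21.35
tool_pos: [0.5434, 0.0291, 0.0737]
tool_rot: [0.0, -0.019, 1.0, 0.0]
contact_force: [-0.4, -5.7, 15.2]
gripper_width: 0.155
```

```bash
python3 -c "
from h import *
go([.5427,.0285,.0737]);s=manip.state();print(s['ft_torque'],abs(s['joint_vel']).max())
a=manip.grab_frame('side')[170:310,230:390];b=manip.grab_frame('top')[195:305,220:440]
cv2.imwrite('pics/s16.png',cv2.resize(a,None,fx=4,fy=4,interpolation=2));cv2.imwrite('pics/t16.png',cv2.resize(b,None,fx=3.6,fy=3.6,interpolation=2))"
```

```text
t 21.35 p [0.5434 0.0291 0.0737] F [-0.4 -5.7 15.2] w 0.155
x [-9.993e-01 -3.820e-02 -7.000e-04] y [-3.820e-02  9.993e-01  5.000e-04] z [ 6.e-04  5.e-04 -1.e+00] j [-0.08  0.01  1.93  0.    1.2  -1.69]
tool delta [ 0.0008 -0.0006  0.    ]
[-1.09134325  0.11714519  0.08516216] 0.0009545430913521336
```

View pics/s16.png

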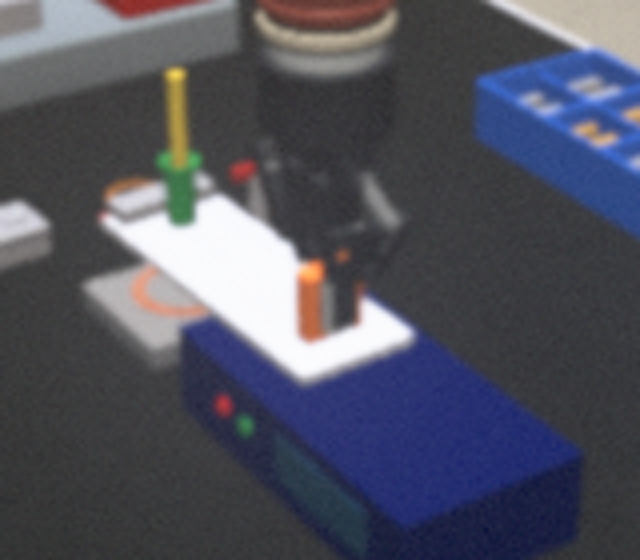

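View pics/t16.png

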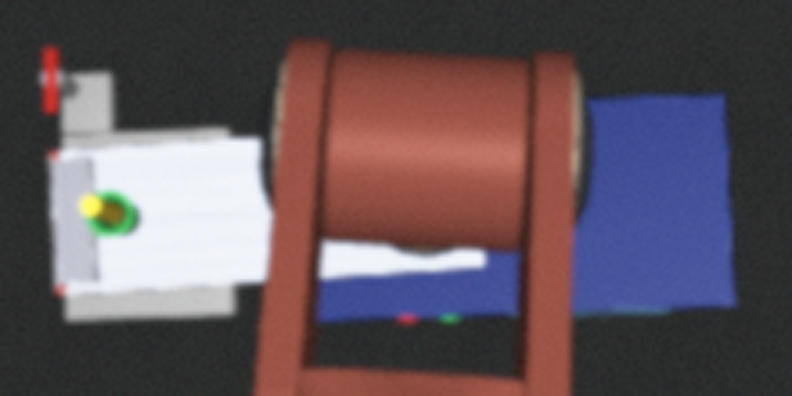

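The nose edge (54,155)–(60,290) lines up with the pointer (50,47–112). The board is flat and still held, the rod is upright in the vial, and the arm is still. Handing in.

```bash
python3 -c "
from plant import manip
print(manip.job_done())"
```

```text
the job is handed in; nothing more can be done
None
```

I pushed the rod fully into the vial while the board still lay back on the pod. I then gripped the orange tab, slid the board about 132 mm along the pod top and handed in at about 21.4 s, still holding the board.

- **Rod:** it came to a firm stop in the vial at the expected height, with 15 N on the tool. Its top then measured z = 0.1737 m, against 0.173 expected, and in the last pictures it was still upright in the vial.
- **Nose position:** I measured the nose edge at y ≈ 0.238 m against a target of about 0.2371 m level with the pointer, so it is roughly 1 mm past. That is about the accuracy of the measurement. A small pull back only relieved the stored drag and did not move the board, so I left it there.
- **Flatness:** the tool was level within 0.001 rad and its height was unchanged since the grasp, with about 15 N pressing down. The rod showed no sag in the side picture. The triangulated heights disagreed slightly: the rod top and vial mouth read about 1 mm low at 0.1719 and 0.1124 m. The nose corner read 0.0628 m, but its two rays missed by 4 mm, so I discounted it.
- **Sideways drift:** the gripper ended about 1.6 mm to +x of where it gripped, with the board's small starting turn kept.
- **Clearance:** in the pictures the board stayed clear of the reader. The coin cell box, key ring and opener wedge were never approached.

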